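Gauge the stake socket and fit the stake of matching length

ROBOT

A 6-joint arm with a two-finger parallel gripper is mounted at the origin on the work surface. World frame = base frame: x ahead of the robot, y to its left, z up, the work surface at z = 0. Lengths are in mm, angles in rad, forces in N, time in s.
With the tool pointing down it reaches from about 275 to 775 mm from the base axis. Payload 14.6 kg.
Tool frame: the origin (TCP) lies at the very end of the fingers, on their centre line; the grasp point (between the pads) lies 19 mm behind it; y points along the fingers, x is the direction in which the jaws open and shut, and the axes are right-handed (so a half turn about y gives the same grasp; the last joint's range is limited). The gripper opens to 85 mm and grips with 20 to 120 N. Pads are 22 mm wide; open, the fingers measure 114 mm over their backs; the gripper's body (76 mm by 85 mm) begins 54 mm behind the grasp point. The pads swing forward as they close: fully open they stand 13 mm farther back than shut.
Start: joints at [-1.457, 0.263, -0.048, 1.259, 0, 1.415], TCP at [139.42, -506.152, 231.278] pointing down, gripper open.
Joint ranges: [-2.65, 2.65], [-0.89, 1.7], [-1.18, 1.37], [-2.13, 2.11], [-1.35, 1.29], [-3.14, 3.14]. Speed limits (rad/s): [1.89, 1.89, 2.57, 2.79, 3.14, 3.14].

INTERFACE

Orientations are given as a unit quaternion [x, y, z, w].
In Python, from station import observe, vision, hand_in gives the robot as it stands. The module is installed in compiled form; this text tells all that it offers.
- The arm moves only by the shell command python3 -m jog 'ROWS' [FORCE]. ROWS is JSON, a list of rows, each a list of 7 numbers: the shift along the tool's x, y, z in m, then the turn, a rotation vector about the tool's x, y, z in rad, then the closure, from 0 (fully open) to 1 (shut). A call has 1 to 12 rows; each row shifts and turns the commanded pose from where the row before left it, along the tool's axes as they then stand; what a row does not reach is not made up. A row lasts 1/8 s, in which the tool goes at most 62.5 mm and 10.7 degrees, less where a joint would pass 70% of its speed; a pose out of reach is approached as far as the arm can. A call is refused whole if a number of a shift passes 0.0625 or a number of a turn 0.188, either way. A call with a gripper value outside its range is refused whole. The fingers move at their own pace and stop on an object; FORCE is the grip in N (left out, the last holds). Time passes only in rows, so rows that do not move let the fingers close. It gives the time, the measured TCP pose, the force and the opening at its end, in the units of the state.
- observe(): the state, without advancing time (a new reading comes with each control period).
- vision.get_image(name): name is "side" or "top"; returns the picture (420x560x3 uint8, red, green, blue); there is no depth.
- vision.camera_params(name): a dict with "K" (3x3 intrinsics, pixels), "R" (3x3) and "t" (3): a world point X has camera coordinates R X + t. Camera axes: x right, y down, z forward; pixel columns grow to the right and rows downward; lengths in mm; the calibration is good to about 2 mm. A picture is of the moment at which its call begins. camera_params takes no time and is no camera call.
- hand_in(): hands the job in, once; it reports no verdict.
The state is a dict: "time_s": time; "joints": joint angles; "qvel": joint speeds; "joint_torque": joint torques, N m; "tool_pos": TCP position; "orientation": TCP orientation; "ft_force": force on the tool from outside, world axes, zero at the start; "ft_torque": the same for the moment, N m; "finger_gap": opening from 0.0 (shut) to 1.0 (fully open).
Only numpy, scipy, OpenCV 4.12 (cv2) and the standard library are available. Lean on these libraries where they do the work, as an engineer would, in place of code of your own. Each camera call takes 0.05 s, during which the arm holds its last target.

TASK

Take the depth rod from its stand, feel with it how deep the slanting socket in the wooden block is (rest it on the bottom for a moment), and put the rod back home in its stand. Then stand the one steel stake that matches in the socket: resting on the bottom, its dark groove must come level with the rim. Take only that stake, leave the other two standing where they are, and do not disturb the pliers, the hammer or the jar.

Things in the scene. Friction and masses are not known exactly. Their poses are not given: they have to be found in the camera images.
- socket: bore of the fixed wooden block. Origin: centre of its rim, in the sloping face (80 x 150 mm, rim 142 mm above the bench); z points out along the bore, 30 deg from vertical, the mouth facing up and roughly towards the robot; y level. Round, 32 mm wide, smooth (friction 0.15: a let-go stake slides down), with a flat rigid unseen floor 60, 80 or 100 mm below the rim, changing from start to start
- rod_grip (a point): middle of the round brass handle (24 mm wide, 50 mm long) of the steel depth rod, 160 mm from its tip; z from tip to handle. Rod: 185 mm long, 0.18 kg; a 10 mm shaft runs from the tip to a flange (30 mm wide, 5 mm thick, underside 130 mm from the tip) just below the handle. Dark rings 60, 80 and 100 mm from the tip. Starts hanging upright in the stand by its flange
- rod_tip (a point): tip of the depth rod, on its axis, z as for the handle; 160 mm from the handle's middle
- stand_hole (a point): centre of the hole in the fixed wooden rod stand, at the top surface (150 mm above the bench), z up. The hole is 16 mm wide, through a 15 mm thick board (60 x 80 mm) on two legs, open below; with the rod home its flange rests on the board and the handle's middle is 30 mm above this point
- pliers: bystander: steel pliers with black grips, about 160 mm long, lying on the bench; origin under the pivot
- hammer: bystander: hammer lying on the bench, about 220 mm long; origin under its middle
- jar: bystander: small amber jar with a steel cap, 60 mm across and 75 mm high; origin under its middle
- stake_short_center (a point): middle (half-way up, 57.5 mm above the foot) of a plain steel stake: a round bar 26 mm wide, 115 mm long, domed on top, z from foot to top. A dark groove, 4 mm wide, runs round it 60 mm above the foot, 55 mm below the top. Starts upright on its foot on a 6 mm steel plate, stakes about 90 mm apart; the three differ only in length and swap places; about 0.45 kg
- stake_short_groove (a point): centre of the groove of that stake (60 mm above its foot), on its axis, z towards the domed top
- stake_mid_center (a point): middle (half-way up, 67.5 mm above the foot) of a plain steel stake: a round bar 26 mm wide, 135 mm long, domed on top, z from foot to top. A dark groove, 4 mm wide, runs round it 80 mm above the foot, 55 mm below the top. Starts upright on its foot on a 6 mm steel plate, stakes about 90 mm apart; the three differ only in length and swap places; about 0.53 kg
- stake_mid_groove (a point): centre of the groove of that stake (80 mm above its foot), on its axis, z towards the domed top
- stake_long_center (a point): middle (half-way up, 77.5 mm above the foot) of a plain steel stake: a round bar 26 mm wide, 155 mm long, domed on top, z from foot to top. A dark groove, 4 mm wide, runs round it 100 mm above the foot, 55 mm below the top. Starts upright on its foot on a 6 mm steel plate, stakes about 90 mm apart; the three differ only in length and swap places; about 0.61 kg
- stake_long_groove (a point): centre of the groove of that stake (100 mm above its foot), on its axis, z towards the domed top
There are look-alikes about, which are no part of the job. Leave any blue or orange look-alike of the part that bears stake_long_center alone.

How it is judged (in metres and radians):
On the way, in this order (a step that is already met when the one before it is completed fails the run):
1. the depth rod's tip rests on the bottom of the socket (x of rod_tip in the frame of socket between -0.014 and 0.014 m and y of rod_tip in the frame of socket between -0.014 and 0.014 m and (z of rod_tip in the frame of socket between -0.063 and -0.057 m or z of rod_tip in the frame of socket between -0.083 and -0.077 m or z of rod_tip in the frame of socket between -0.103 and -0.097 m)), for 0.3 s.
2. the matching stake stands in the socket with its groove level with the rim (((z of stake_short_groove in the frame of socket between -0.007 and 0.007 m and x of stake_short_groove in the frame of socket between -0.007 and 0.007 m and y of stake_short_groove in the frame of socket between -0.007 and 0.007 m and angle between the z axis of stake_short_groove and the z axis of socket, either way round below 0.14 rad and distance of each of stake_mid_center, stake_long_center from where it was at the start of the episode below 0.03 m and angle between each of stake_mid_center, stake_long_center's own z axis and vertical below 0.1 rad) or (z of stake_mid_groove in the frame of socket between -0.007 and 0.007 m and x of stake_mid_groove in the frame of socket between -0.007 and 0.007 m and y of stake_mid_groove in the frame of socket between -0.007 and 0.007 m and angle between the z axis of stake_mid_groove and the z axis of socket, either way round below 0.14 rad and distance of each of stake_short_center, stake_long_center from where it was at the start of the episode below 0.03 m and angle between each of stake_short_center, stake_long_center's own z axis and vertical below 0.1 rad) or (z of stake_long_groove in the frame of socket between -0.007 and 0.007 m and x of stake_long_groove in the frame of socket between -0.007 and 0.007 m and y of stake_long_groove in the frame of socket between -0.007 and 0.007 m and angle between the z axis of stake_long_groove and the z axis of socket, either way round below 0.14 rad and distance of each of stake_short_center, stake_mid_center from where it was at the start of the episode below 0.03 m and angle between each of stake_short_center, stake_mid_center's own z axis and vertical below 0.1 rad))), for 0.2 s.
At the end, for the whole second after the job is handed in: One stake in the socket: groove within 7 mm of the rim along and across the bore, in line within 0.14 rad; the other two upright (0.1 rad), moved under 30 mm; rod upright (0.12 rad) in its stand, within 8 mm of centre, tip 124 to 134 mm below the board top; bystanders moved under 30 mm (((z of stake_short_groove in the frame of socket between -0.007 and 0.007 m and x of stake_short_groove in the frame of socket between -0.007 and 0.007 m and y of stake_short_groove in the frame of socket between -0.007 and 0.007 m and angle between the z axis of stake_short_groove and the z axis of socket, either way round below 0.14 rad and distance of each of stake_mid_center, stake_long_center from where it was at the start of the episode below 0.03 m and angle between each of stake_mid_center, stake_long_center's own z axis and vertical below 0.1 rad) or (z of stake_mid_groove in the frame of socket between -0.007 and 0.007 m and x of stake_mid_groove in the frame of socket between -0.007 and 0.007 m and y of stake_mid_groove in the frame of socket between -0.007 and 0.007 m and angle between the z axis of stake_mid_groove and the z axis of socket, either way round below 0.14 rad and distance of each of stake_short_center, stake_long_center from where it was at the start of the episode below 0.03 m and angle between each of stake_short_center, stake_long_center's own z axis and vertical below 0.1 rad) or (z of stake_long_groove in the frame of socket between -0.007 and 0.007 m and x of stake_long_groove in the frame of socket between -0.007 and 0.007 m and y of stake_long_groove in the frame of socket between -0.007 and 0.007 m and angle between the z axis of stake_long_groove and the z axis of socket, either way round below 0.14 rad and distance of each of stake_short_center, stake_mid_center from where it was at the start of the episode below 0.03 m and angle between each of stake_short_center, stake_mid_center's own z axis and vertical below 0.1 rad)) and horizontal distance between rod_tip and stand_hole below 0.008 m and angle between rod_tip's own z axis and vertical below 0.12 rad and z of rod_tip in the frame of stand_hole between -0.134 and -0.124 m and distance of each of pliers, hammer, jar from where it was at the start of the episode below 0.03 m); the robot touches nothing.
It fails at once if more than one stake moved from its place (distance of each of stake_short_center, stake_mid_center from where it was at the start of the episode above 0.03 m or distance of each of stake_short_center, stake_long_center from where it was at the start of the episode above 0.03 m or distance of each of stake_mid_center, stake_long_center from where it was at the start of the episode above 0.03 m).
It fails at once if a bystander (pliers, hammer, jar) moved more than 30 mm (distance of any of pliers, hammer, jar from where it was at the start of the episode above 0.03 m).
It also fails if it takes over 67 s, if anything falls off the work surface, if the arm or the gripper's body presses on something with over 40 N, if the wrist force passes 120 N, or if a joint passes its speed limit or range.

## Working session

There is one attempt and no reset: what is moved stays moved. The work goes in short steps, Python scripts to look and compute and a shell command to move; the robot and the scene stay as the last step left them, time stands still between calls to the robot, and variables do not carry over. Pictures are saved under pics/ and viewed, and the job is handed in when it is done.

```bash
mkdir -p pics; python3 - <<'E'
from station import observe, vision
import cv2, numpy as np
s=observe()
for k,v in s.items(): print(k,np.round(v,4))
for n in("top","side"):
    im=vision.get_image(n); cv2.imwrite(f"pics/{n}0.png",im[:,:,::-1])
    p=vision.camera_params(n); print(n,{k:np.round(v,3).tolist() for k,v in p.items()}, (-np.array(p["R"]).T@np.array(p["t"])).round(0))
E
```

```text
time_s 0.0
joints [-1.4573  0.2635 -0.0489  1.2594  0.      1.4155]
qvel [-0.0001 -0.0008 -0.0001  0.0018  0.0002 -0.0019]
joint_torque [ 5.20000e-03 -6.37620e+01  3.84565e+01  1.37000e-02  0.00000e+00
  0.00000e+00]
tool_pos [ 139.3799 -505.8831  230.829 ]
orientation [-0.5622  0.4288 -0.4282  0.5628]
ft_force [ 0.1647  0.4046 -0.324 ]
ft_torque [ 0.012  -0.0078 -0.0372]
finger_gap 1.0007
top {'K': [[460.887, 0.0, 281.552], [0.0, 460.887, 204.551], [0.0, 0.0, 1.0]], 'R': [[-0.026, -1.0, 0.008], [-0.994, 0.025, -0.107], [0.107, -0.011, -0.994]], 't': [-5.928, 533.68, 1253.156]} [ 397.   -6. 1303.]
side {'K': [[543.375, 0.0, 278.703], [0.0, 543.375, 210.4], [0.0, 0.0, 1.0]], 'R': [[-0.999, -0.038, -0.009], [-0.013, 0.541, -0.841], [0.037, -0.84, -0.541]], 't': [512.464, 139.331, 1186.382]} [470. 941. 763.]
```

View pics/top0.png

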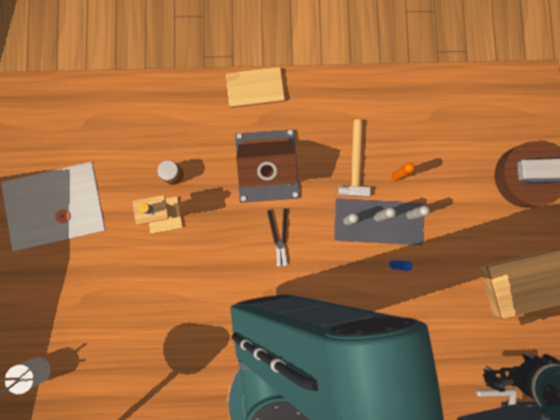

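View pics/side0.png

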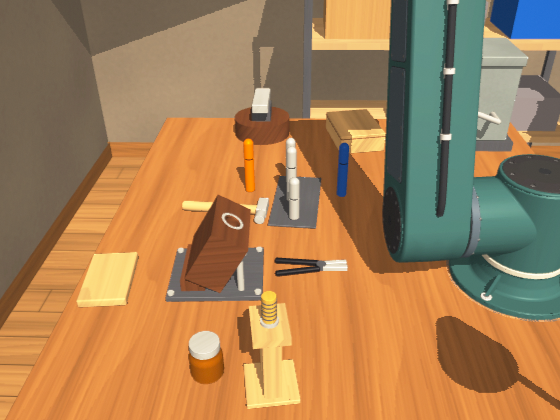

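The top view shows the socket rim at about (267,171), the rod in its stand at (145,208), the steel stakes at (350,218), (388,213) and (424,211), and the pliers at (280,240). The hammer is at (357,160) and the jar at (168,171). The look-alikes are orange at (402,172) and blue at (401,266). Next I'll take close crops.

```bash
python3 - <<'E'
import cv2, numpy as np
t=cv2.imread("pics/top0.png"); s=cv2.imread("pics/side0.png")
cv2.imwrite("pics/t_stakes.png",cv2.resize(t[150:290,320:460],None,fx=4,fy=4,interpolation=cv2.INTER_CUBIC))
cv2.imwrite("pics/t_left.png",cv2.resize(t[110:250,120:310],None,fx=4,fy=4,interpolation=cv2.INTER_CUBIC))
cv2.imwrite("pics/s_mid.png",cv2.resize(s[130:280,170:360],None,fx=4,fy=4,interpolation=cv2.INTER_CUBIC))
cv2.imwrite("pics/s_stand.png",cv2.resize(s[270:420,170:320],None,fx=4,fy=4,interpolation=cv2.INTER_CUBIC))
E
```

```text
(no output)
```

View pics/t_stakes.png

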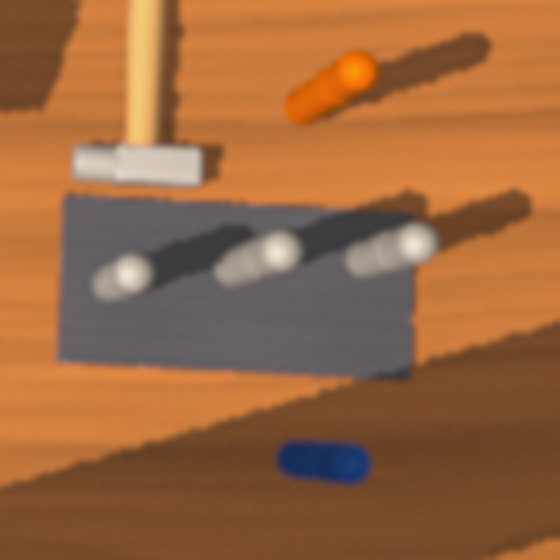

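View pics/t_left.png

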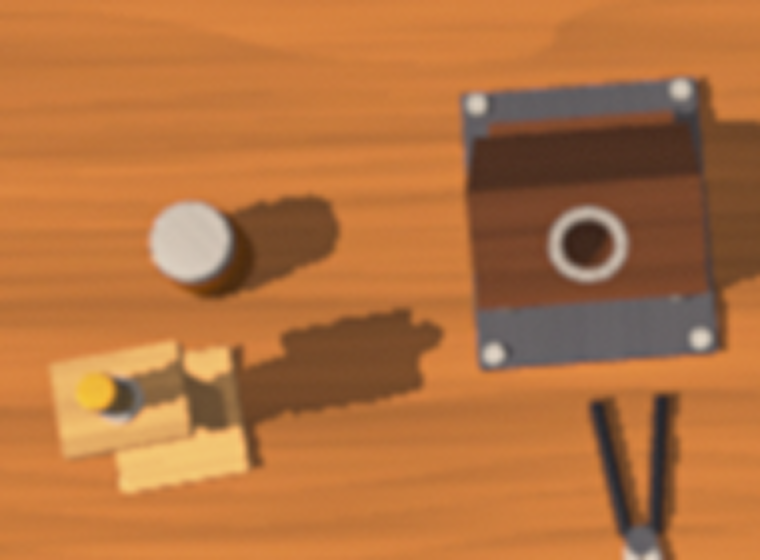

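View pics/s_mid.png

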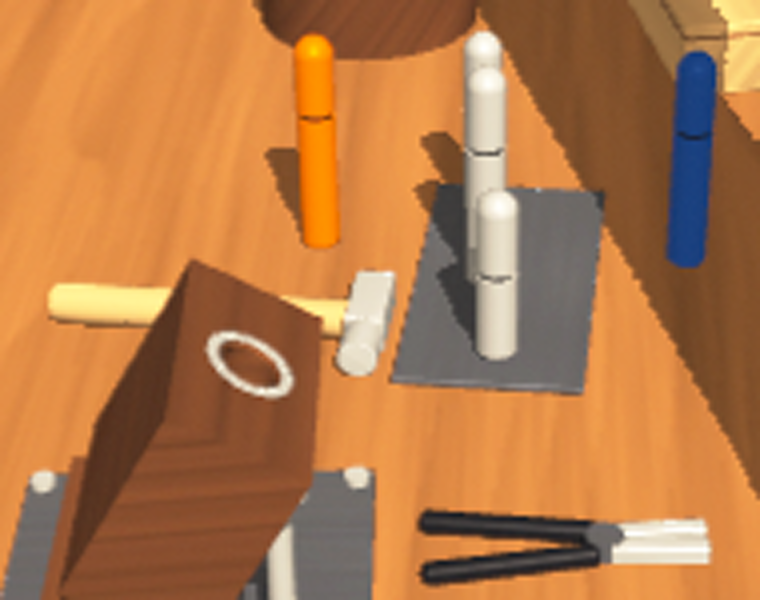

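View pics/s_stand.png

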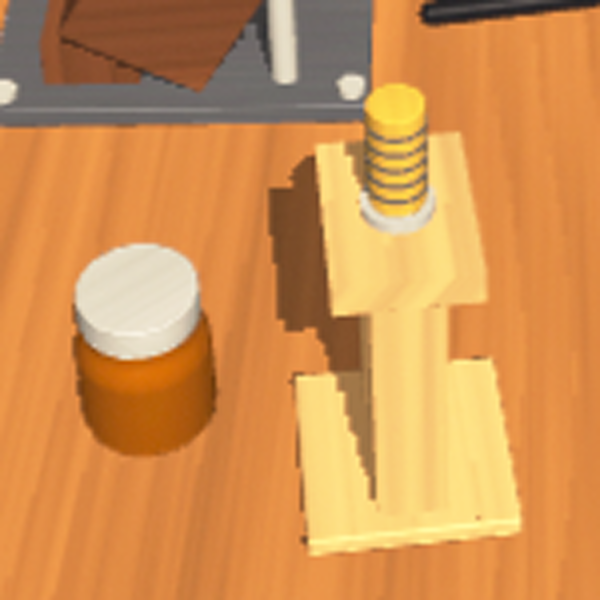

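```bash
cat > h.py <<'E'
import cv2, numpy as np
from scipy.spatial.transform import Rotation as Ro
from station import observe, vision
P={n:{k:np.array(v) for k,v in vision.camera_params(n).items()} for n in("top","side")}
def ray(n,px):
    p=P[n]; d=p["R"].T@np.linalg.solve(p["K"],[px[0],px[1],1.]); return -p["R"].T@p["t"], d/np.linalg.norm(d)
def plane(n,px,z):
    c,d=ray(n,px); return c+d*(z-c[2])/d[2]
def tri(pt,ps):
    A=np.zeros((3,3)); b=np.zeros(3); L=[ray("top",pt),ray("side",ps)]
    for c,d in L:
        M=np.eye(3)-np.outer(d,d); A+=M; b+=M@c
    X=np.linalg.solve(A,b); return X,[np.linalg.norm(np.cross(X-c,d)) for c,d in L]
def proj(n,X):
    p=P[n]; u=p["K"]@(p["R"]@np.array(X)+p["t"]); return u[:2]/u[2]
def pose():
    s=observe(); return np.array(s["tool_pos"]),Ro.from_quat(s["orientation"]),s
E
python3 - <<'E'
from h import *
p,R,s=pose(); print(R.as_matrix().round(3))
t=cv2.imread("pics/top0.png"); sd=cv2.imread("pics/side0.png")
def comps(im,mask,box,amin=30):
    x0,x1,y0,y1=box; m=np.zeros_like(mask); m[y0:y1,x0:x1]=mask[y0:y1,x0:x1]
    n,l,st,c=cv2.connectedComponentsWithStats(m)
    return [(st[i].tolist(),c[i].round(1).tolist()) for i in range(1,n) if st[i][4]>amin]
for n,im,br,by in(("top",t,(230,300,140,200),(130,170,195,220)),("side",sd,(215,250,200,240),(255,285,285,330))):
    hsv=cv2.cvtColor(im,cv2.COLOR_BGR2HSV)
    w=((hsv[...,1]<60)&(hsv[...,2]>150)).astype(np.uint8)
    y=((hsv[...,0]>17)&(hsv[...,0]<30)&(hsv[...,1]>190)&(hsv[...,2]>150)).astype(np.uint8)
    print(n,"ring",comps(im,w,br)); print("yel",comps(im,y,by,5))
    m=np.zeros_like(w); x0,x1,y0,y1=br; m[y0:y1,x0:x1]=w[y0:y1,x0:x1]
    cs,_=cv2.findContours(m,cv2.RETR_CCOMP,cv2.CHAIN_APPROX_NONE)
    for c in cs:
        if len(c)>20: print("ell",np.round(cv2.fitEllipse(c)[0],2),np.round(cv2.fitEllipse(c)[1],1))
    print("stakes",comps(im,w,(330,440,190,240) if n=="top" else (275,310,130,230)))
E
```

```text
[[ 0.266 -0.     0.964]
 [-0.964  0.001  0.266]
 [-0.001 -1.     0.   ]]
top ring [([258, 162, 18, 18, 119], [266.5, 170.8])]
yel [([140, 204, 9, 8, 47], [144.0, 207.4])]
ell [266.52 170.67] [17.2 17.8]
ell [266.51 170.63] [14.2 15. ]
stakes [([338, 190, 32, 6, 176], [354.6, 192.3]), ([407, 207, 21, 11, 142], [417.9, 212.4]), ([374, 208, 20, 12, 141], [384.7, 214.2]), ([344, 214, 13, 10, 95], [350.2, 218.9])]
side ring [([222, 213, 21, 16, 95], [231.9, 220.8])]
yel []
ell [231.94 220.67] [11.5 22.3]
ell [231.96 220.54] [10.2 19.1]
stakes [([286, 138, 14, 82, 748], [292.4, 179.4])]
```

```bash
python3 - <<'E'
from h import *
X,e=tri((266.5,170.65),(231.95,220.6)); print("rim",X.round(1),np.round(e,1), plane("top",(266.5,170.65),142).round(1), plane("side",(231.95,220.6),142).round(1))
# bolts of base plate for yaw (top view corners)
b=[(120+x/4,110+y/4) for x,y in((476,104),(681,90),(701,338),(493,353))]
B=[plane("top",q,12) for q in b]; print(np.round(B,1))
d=B[0]-B[1]; print("yaw level axis",np.degrees(np.arctan2(d[1],d[0]))-90); d=B[1]-B[2]; print(np.degrees(np.arctan2(d[1],d[0])))
X,e=tri((143.7,207.4),(268.6,293.9)); print("rodtop",X.round(1),np.round(e,1),plane("top",(143.7,207.4),205).round(1),plane("side",(268.6,293.9),205).round(1))
for n,a,b in(("A",(352.4,217.9),(293.9,182.9)),("B",(390.1,212.6),(291.4,151.6)),("C",(423.9,210.4),(290.4,142.6))):
    X,e=tri(a,b); print(n,X.round(1),np.round(e,1))
E
python3 - <<'E'
import cv2
t=cv2.imread("pics/top0.png")
cv2.imwrite("pics/t_stakes2.png",cv2.resize(t[185:235,335:435],None,fx=8,fy=8,interpolation=cv2.INTER_NEAREST))
s=cv2.imread("pics/side0.png")
cv2.imwrite("pics/s_stakes2.png",cv2.resize(s[130:225,270:320],None,fx=6,fy=6,interpolation=cv2.INTER_NEAREST))
E
```

```text
rim [608.   17.7 142.9] [1. 1.] [609.2  17.7 142. ] [607.2  16.6 142. ]
[[735.4  96.7  12. ]
 [742.1 -50.2  12. ]
 [562.7 -59.3  12. ]
 [555.7  87.7  12. ]]
yaw level axis 2.622368300334088
2.896212213141558
rodtop [515.1 311.4 205.9] [0.7 0.7] [515.9 311.7 205. ] [514.5 310.5 205. ]
A [ 484.  -202.2  107.5] [1.2 1.2]
B [ 492.  -291.5  147.1] [1.3 1.3]
C [ 496.7 -383.4  128. ] [1.7 1.7]
```

View pics/t_stakes2.png

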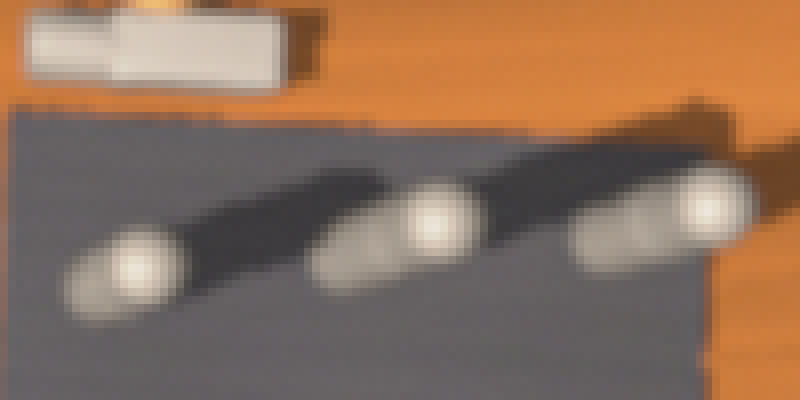

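View pics/s_stakes2.png

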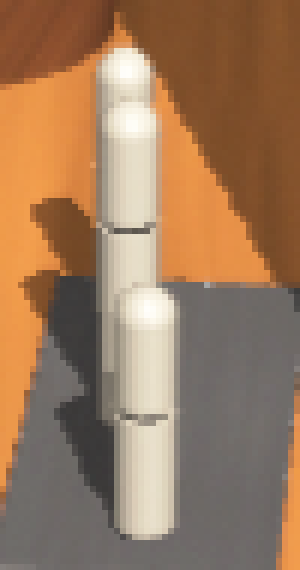

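Choices and checks:
- **Stakes:** dome-centre heights are 107.5, 147 and 128 mm, against expected 108, 148 and 128. So the stake at (352,218) is short, (390,213) is long and (424,210) is mid.
- **Look-alikes:** the orange one at (402,172) and the blue one at (401,266) are left alone.
- **Rod:** the brass handle is at (144,207). Its top triangulates to z 206, against 205 expected.
- **Socket rim:** (608,17,143), against 142 expected.

I'll start by going up and turning the tool.

```bash
python3 -m jog '[[0,-0.008,0,0,-0.186,0,0],[0,-0.008,0,0,-0.186,0,0],[0,-0.008,0,0,-0.186,0,0],[0,-0.008,0,0,-0.186,0,0],[0,-0.008,0,0,-0.186,0,0],[0,-0.008,0,0,-0.186,0,0],[0,-0.008,0,0,-0.186,0,0],[0.022,0,0.048,0,0,0,0],[0.022,0,0.048,0,0,0,0],[0.022,0,0.048,0,0,0,0]]'; python3 -m jog '[[0.022,0,0.048,0,0,0,0],[0.022,0,0.048,0,0,0,0],[0.022,0,0.048,0,0,0,0],[0.022,0,0.048,0,0,0,0],[0.022,0,0.048,0,0,0,0],[0.022,0,0.048,0,0,0,0],[0.022,0,0.048,0,0,0,0],[0.022,0,0.048,0,0,0,0],[0.022,0,0.048,0,0,0,0],[0.022,0,0.048,0,0,0,0],[0.022,0,0.048,0,0,0,0]]'; python3 -c "
from h import *
p,R,s=pose();print(R.as_matrix().round(3),s['joints'])"
```

```text
time_s: 1.35
tool_pos: [205.7, -360.5, 287.0]
orientation: [-0.707, 0.0, -0.0, 0.707]
ft_force: [0.9, 0.6, -0.7]
finger_gap: 1.002
time_s: 2.72
tool_pos: [447.7, 167.8, 287.1]
orientation: [0.707, 0.0, -0.0, -0.707]
ft_force: [-1.0, -1.0, 0.6]
finger_gap: 1.002
[[ 1. -0. -0.]
 [ 0. -0.  1.]
 [-0. -1. -0.]] [ 1.87885574e-01  1.70501105e-01 -2.14380253e-02  1.37902224e+00
 -9.57538228e-05  1.75824805e+00]
```

```bash
python3 -m jog '[[0.022,0,0.048,0,0,0,0],[0.022,0,0.048,0,0,0,0],[0.022,0,0.048,0,0,0,0],[0,0.04,0,0,0,0,0],[0,0,0,0,0,0,0],[0,0,0,0,0,0,0]]'; python3 - <<'E'
from h import *
for n in("top","side"):
    im=vision.get_image(n); cv2.imwrite(f"pics/{n}1.png",im[:,:,::-1])
t=cv2.imread("pics/side1.png"); cv2.imwrite("pics/s1c.png",cv2.resize(t[150:420,150:420],None,fx=2,fy=2))
E
```

```text
time_s: 3.48
tool_pos: [513.3, 309.5, 248.5]
orientation: [-0.707, 0.0, -0.0, 0.707]
ft_force: [0.0, -0.2, 0.4]
finger_gap: 1.0
```

View pics/s1c.png

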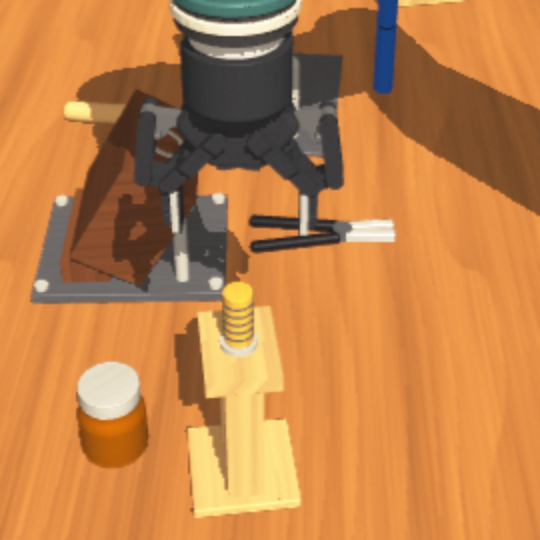

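The side view shows the fingers straddling the handle, with the finger mid-column at about 241 and the handle at 238 in the crop. Next: descend and grip.

```bash
python3 -m jog '[[0.0018,0.029,0.0018,0,0,0,0],[0,0.029,0,0,0,0,0],[0,0.027,0,0,0,0,0],[0,0,0,0,0,0,0],[0,0,0,0,0,0,1],[0,0,0,0,0,0,1],[0,0,0,0,0,0,1],[0,0,0,0,0,0,1],[0,0,0,0,0,0,1],[0,0,0,0,0,0,1]]' 60; python3 - <<'E'
from h import *
for n in("top","side"):
    im=vision.get_image(n); cv2.imwrite(f"pics/{n}2.png",im[:,:,::-1])
t=cv2.imread("pics/side2.png"); cv2.imwrite("pics/s2c.png",cv2.resize(t[230:420,170:360],None,fx=3,fy=3))
p,R,s=pose(); print(p,R.as_matrix().round(3).tolist(),s['ft_force'],s['finger_gap'])
E
```

```text
time_s: 4.82
tool_pos: [515.5, 311.8, 163.0]
orientation: [-0.707, -0.0, -0.0, 0.707]
ft_force: [0.7, -1.2, 6.3]
finger_gap: 0.263
[515.54686984 311.77585105 163.00792768] [[1.0, 0.001, -0.0], [0.0, 0.0, 1.0], [0.001, -1.0, 0.0]] [ 0.71827968 -0.71614588  5.39752117] 0.265255750595117
```

View pics/s2c.png

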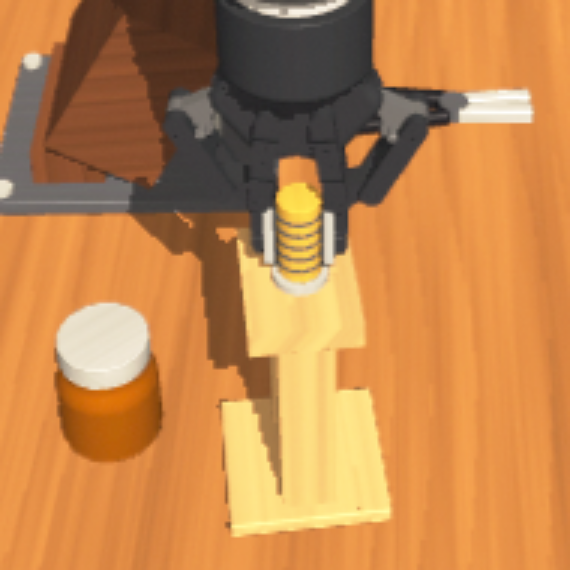

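```bash
python3 -m jog '[[0,-0.03,0,0,0,0,1],[0,-0.04,0,0,0,0,1],[0,-0.04,0,0,0,0,1],[0,-0.04,0,0,0,0,1],[0,0,-0.05,0,0,0,1],[0,0,-0.05,0,0,0,1],[0,0,-0.05,0,0,0,1],[0,0,-0.05,0,0,0,1],[0,0,-0.05,0,0,0,1],[0,0,-0.049,0,0,0,1]]' 60;  python3 -m jog '[[0.0086,0,0,0,-0.048,0,1],[0,0,0,0,0,-0.1309,1],[0,0,0,0,0,-0.1309,1],[0,0,0,0,0,-0.1309,1],[0,0,0,0,0,-0.1309,1],[0,0,0,0,0,0,1],[0,0,0,0,0,0,1]]' ; cat >> h.py <<'E'
RIM=np.array([608.,17.2,142.])
AX=np.array([-np.sin(np.pi/6)*np.cos(.048),-np.sin(np.pi/6)*np.sin(.048),np.cos(np.pi/6)])
YV=np.array([-np.sin(.048),np.cos(.048),0]); XV=np.cross(YV,AX)
def delta(target):
    p,R,s=pose(); return (R.inv().apply(np.array(target)-p)/1000).round(4)
def sock(X): d=np.array(X)-RIM; return np.array([d@XV,d@YV,d@AX]).round(1)
E
python3 - <<'E'
from h import *
p,R,s=pose(); M=R.as_matrix(); print(p,s['finger_gap'],s['ft_force']); print("axis err deg",np.degrees(np.arccos(-M[:,1]@AX)), M.round(3).tolist())
tip=p+M[:,1]*143; print("tip",tip,sock(tip)); print("delta to 20 above rim",delta(RIM+AX*163))
for n in("top","side"):
    im=vision.get_image(n); cv2.imwrite(f"pics/{n}3.png",im[:,:,::-1])
a=cv2.imread("pics/top3.png")[120:260,200:340]; b=cv2.imread("pics/side3.png")[130:270,170:310]
cv2.imwrite("pics/c3.png",cv2.resize(np.hstack([a,b]),None,fx=2.8,fy=2.8,interpolation=cv2.INTER_CUBIC))
E
```

```text
time_s: 6.18
tool_pos: [514.9, 11.1, 312.4]
orientation: [0.707, 0.0, 0.0, -0.707]
ft_force: [-0.2, 0.0, -1.0]
finger_gap: 0.266
time_s: 7.05
tool_pos: [524.3, 12.5, 313.1]
orientation: [-0.679, -0.199, -0.166, 0.687]
ft_force: [0.1, -0.3, -1.9]
finger_gap: 0.268
[524.32448108  12.46098171 313.07361213] 0.2676982575832702 [ 0.05931394 -0.30549026 -1.92294526]
axis err deg 0.07942393288569431 [[0.866, 0.498, -0.048], [0.042, 0.024, 0.999], [0.499, -0.867, -0.0]]
tip [595.57653086  15.84151257 189.13525079] [12.8 -0.8 47.1]
delta to 20 above rim [-0.0129  0.0271  0.0007]
```

View pics/c3.png

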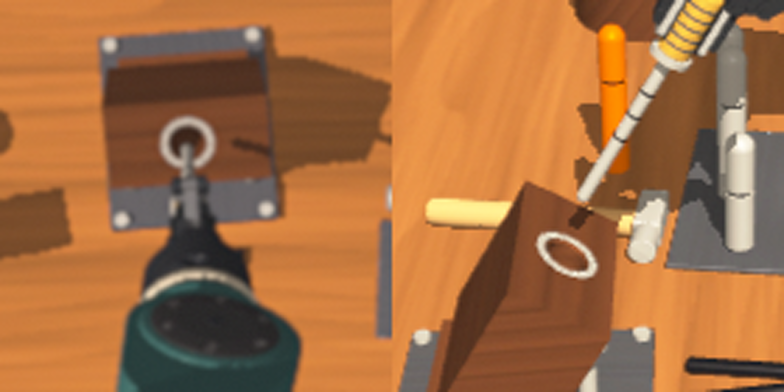

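```bash
python3 -c "
from h import *
print(proj('top',[595.6,15.8,189.1]),proj('side',[595.6,15.8,189.1]))
X,e=tri((266.8,173.4),(238.6,200.7));print(X,e)"
python3 -m jog '[[-0.0129,0.0271,0.0007,0,0,0,1],[0,0,0,0,0,0,1],[0,0.02,0,0,0,0,1],[0,0.02,0,0,0,0,1],[0,0.02,0,0,0,0,1],[0,0.01,0,0,0,0,1],[0,0,0,0,0,0,1],[0,0,0,0,0,0,1]]'
python3 -c "
from h import *
p,R,s=pose(); print('tip',sock(p+R.as_matrix()[:,1]*143),s['ft_force'],s['finger_gap'])"
```

```text
[266.95504729 172.63996033] [236.43121896 201.00535249]
[592.30601957  16.16945354 190.30634607] [np.float64(1.1869200927282746), np.float64(1.1869200927283412)]
time_s: 8.15
tool_pos: [561.4, 15.1, 222.6]
orientation: [-0.678, -0.2, -0.167, 0.687]
ft_force: [0.0, -0.0, -1.6]
finger_gap: 0.265
tip [ -0.    0.1 -49.8] [ 0.02560134 -0.03972681 -1.63468512] 0.26494743394397047
```

In at 50 mm with no contact. Next I'll feel for the bottom in small steps.

```bash
cat > st.py <<'E'
from h import *
p,R,s=pose(); print('tip',sock(p+R.as_matrix()[:,1]*143),'F along axis',np.round(np.dot(s['ft_force'],AX),2),np.round(s['ft_force'],1),round(s['finger_gap'],3))
E
python3 -m jog '[[0,0.004,0,0,0,0,1],[0,0.004,0,0,0,0,1],[0,0.002,0,0,0,0,1],[0,0.002,0,0,0,0,1],[0,0,0,0,0,0,1]]'; python3 st.py
```

```text
time_s: 8.78
tool_pos: [567.1, 15.4, 211.2]
orientation: [-0.678, -0.199, -0.166, 0.687]
ft_force: [0.8, -0.1, -1.7]
finger_gap: 0.267
tip [ -0.9   0.2 -62.6] F along axis -1.91 [ 0.8 -0.1 -1.7] 0.267
```

```bash

python3 -m jog '[[0,0.004,0,0,0,0,1],[0,0.003,0,0,0,0,1],[0,0,0,0,0,0,1]]'; python3 st.py;python3 -m jog '[[0,0.004,0,0,0,0,1],[0,0.003,0,0,0,0,1],[0,0,0,0,0,0,1]]'; python3 st.py
```

```text
time_s: 9.15
tool_pos: [570.6, 15.6, 205.0]
orientation: [-0.678, -0.199, -0.166, 0.687]
ft_force: [-1.0, 0.2, -1.3]
finger_gap: 0.265
tip [ -1.    0.2 -69.7] F along axis -0.65 [-1.   0.2 -1.3] 0.265
time_s: 9.52
tool_pos: [574.1, 15.8, 198.9]
orientation: [-0.678, -0.199, -0.166, 0.687]
ft_force: [-0.6, -0.0, -1.5]
finger_gap: 0.266
tip [ -1.    0.2 -76.7] F along axis -1.05 [-0.6 -0.  -1.5] 0.266
```

```bash

python3 -m jog '[[0,0.002,0,0,0,0,1],[0,0.002,0,0,0,0,1],[0,0,0,0,0,0,1]]'; python3 st.py
```

```text
time_s: 9.9
tool_pos: [576.1, 15.9, 195.6]
orientation: [-0.678, -0.199, -0.166, 0.687]
ft_force: [-0.3, 0.4, -0.6]
finger_gap: 0.265
tip [ -0.9   0.2 -80.6] F along axis -0.44 [-0.3  0.4 -0.6] 0.265
```

```bash

python3 -m jog '[[0,0.0015,0,0,0,0,1],[0,0,0,0,0,0,1]]'; python3 st.py; python3 -m jog '[[0,0.0015,0,0,0,0,1],[0,0,0,0,0,0,1]]'; python3 st.py
```

```text
time_s: 10.15
tool_pos: [576.8, 15.9, 194.4]
orientation: [-0.678, -0.199, -0.167, 0.687]
ft_force: [-0.5, -0.4, -1.4]
finger_gap: 0.266
tip [ -0.8   0.2 -82.1] F along axis -0.97 [-0.5 -0.4 -1.4] 0.266
time_s: 10.4
tool_pos: [577.6, 15.9, 193.0]
orientation: [-0.678, -0.199, -0.167, 0.687]
ft_force: [0.1, 0.4, -2.0]
finger_gap: 0.263
tip [ -0.9   0.2 -83.6] F along axis -1.76 [ 0.1  0.4 -2. ] 0.263
```

```bash

python3 -m jog '[[0,0.003,0,0,0,0,1],[0,0.003,0,0,0,0,1],[0,0,0,0,0,0,1]]'; python3 st.py; python3 - <<'E'
from h import *
b=vision.get_image("side")[:,:,::-1]; cv2.imwrite("pics/side4.png",b)
cv2.imwrite("pics/c4.png",cv2.resize(b[140:240,200:300],None,fx=6,fy=6,interpolation=cv2.INTER_CUBIC))
E
```

```text
time_s: 10.78
tool_pos: [580.6, 16.1, 187.6]
orientation: [-0.678, -0.199, -0.166, 0.687]
ft_force: [-0.7, 0.1, -2.0]
finger_gap: 0.266
tip [ -1.1   0.2 -89.8] F along axis -1.42 [-0.7  0.1 -2. ] 0.266
```

View pics/c4.png

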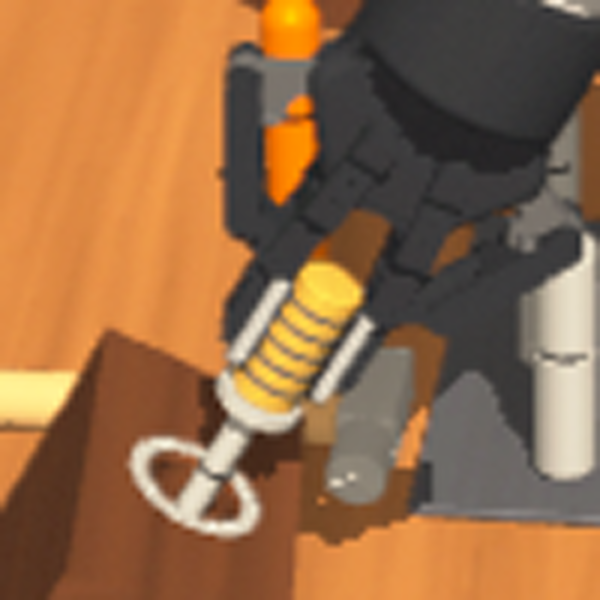

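The side view shows the rod still seated the same way in the pads, with the 100 mm ring just above the rim at crop (215,470). There was no contact at 80 mm, so I'll feel on towards 100.

```bash

python3 -m jog '[[0,0.003,0,0,0,0,1],[0,0.003,0,0,0,0,1],[0,0,0,0,0,0,1]]'; python3 st.py; for i in 1 2; do :; done; python3 -m jog '[[0,0.002,0,0,0,0,1],[0,0,0,0,0,0,1]]'; python3 st.py
```

```text
time_s: 11.2
tool_pos: [583.6, 16.2, 182.4]
orientation: [-0.678, -0.199, -0.166, 0.687]
ft_force: [0.0, 0.0, -1.5]
finger_gap: 0.264
tip [ -1.    0.2 -95.8] F along axis -1.32 [ 0.   0.  -1.5] 0.264
time_s: 11.45
tool_pos: [584.6, 16.3, 180.9]
orientation: [-0.678, -0.199, -0.167, 0.687]
ft_force: [0.1, 0.5, -1.7]
finger_gap: 0.265
tip [ -0.8   0.2 -97.6] F along axis -1.51 [ 0.1  0.5 -1.7] 0.265
```

```bash

python3 -m jog '[[0,0.001,0,0,0,0,1],[0,0,0,0,0,0,1]]'; python3 st.py; python3 -m jog '[[0,0.001,0,0,0,0,1],[0,0,0,0,0,0,1]]'; python3 st.py
```

```text
time_s: 11.7
tool_pos: [585.1, 16.3, 180.1]
orientation: [-0.678, -0.199, -0.167, 0.687]
ft_force: [0.1, -0.0, -1.7]
finger_gap: 0.265
tip [ -0.8   0.2 -98.5] F along axis -1.5 [ 0.1 -0.  -1.7] 0.265
time_s: 11.95
tool_pos: [585.6, 16.3, 179.3]
orientation: [-0.678, -0.199, -0.167, 0.687]
ft_force: [0.4, -0.2, -1.4]
finger_gap: 0.265
tip [ -0.8   0.2 -99.5] F along axis -1.44 [ 0.4 -0.2 -1.4] 0.265
```

```bash

python3 -m jog '[[0,0.001,0,0,0,0,1],[0,0,0,0,0,0,1]]'; python3 st.py; python3 -m jog '[[0,0.001,0,0,0,0,1],[0,0,0,0,0,0,1]]'; python3 st.py
```

```text
time_s: 12.2
tool_pos: [586.1, 16.3, 178.4]
orientation: [-0.678, -0.199, -0.167, 0.687]
ft_force: [0.4, -0.3, -1.9]
finger_gap: 0.265
tip [  -0.8    0.2 -100.6] F along axis -1.82 [ 0.4 -0.3 -1.9] 0.265
time_s: 12.45
tool_pos: [586.7, 16.3, 178.1]
orientation: [-0.678, -0.2, -0.167, 0.687]
ft_force: [-6.7, -0.7, 7.3]
finger_gap: 0.265
tip [  -0.4    0.2 -101.1] F along axis 9.67 [-6.7 -0.7  7.3] 0.265
```

Firm contact came at 101 mm measured, with 10 N along the bore, so the socket is 100 mm deep and the long stake matches. I'll rest there, then withdraw.

```bash

python3 -m jog '[[0,0,0,0,0,0,1],[0,0,0,0,0,0,1],[0,0,0,0,0,0,1],[0,0,0,0,0,0,1]]';python3 st.py; python3 -m jog '[[0,-0.03,0,0,0,0,1],[0,-0.04,0,0,0,0,1],[0,-0.04,0,0,0,0,1],[0,-0.037,0,0,0,0,1],[0,0,0,0,0,0.1309,1],[0,0,0,0,0,0.1309,1],[0,0,0,0,0,0.1309,1],[0,0,0,0,0,0.1309,1],[0,0,0,0,0.048,0,1],[0,-0.012,0,0,0,0,1],[0,0,0,0,0,0,1]]'; python3 - <<'E'
from h import *
p,R,s=pose(); print(R.as_matrix().round(4).tolist(),delta([515.5,311.8,163.]),s['finger_gap'])
E
```

```text
time_s: 12.95
tool_pos: [586.6, 16.3, 178.1]
orientation: [-0.678, -0.2, -0.167, 0.687]
ft_force: [-6.8, 0.4, 6.9]
finger_gap: 0.265
tip [-4.000e-01  1.000e-01 -1.011e+02] F along axis 9.3 [-6.8  0.4  6.9] 0.265
time_s: 14.32
tool_pos: [513.4, 12.8, 318.2]
orientation: [0.707, 0.001, 0.001, -0.707]
ft_force: [0.2, -0.0, -1.5]
finger_gap: 0.263
[[1.0, 0.0024, -0.001], [0.001, -0.0003, 1.0], [0.0024, -1.0, -0.0003]] [0.002  0.1552 0.299 ] 0.2625566469094889
```

```bash

python3 -m jog '[[0.001,0,0.05,0,0,0,1],[0.001,0,0.05,0,0,0,1],[0,0,0.05,0,0,0,1],[0,0,0.05,0,0,0,1],[0,0,0.05,0,0,0,1],[0,0,0.049,0,0,-0.001,1],[0,0,0,0,0,0,1],[0,0,0,0,0,0,1]]'; python3 - <<'E'
from h import *
p,R,s=pose(); M=R.as_matrix();print(M.round(4).tolist(),delta([515.5,311.8,163.]),s['finger_gap']); tip=p+143*M[:,1]; print(tip,proj("top",tip),proj("side",tip))
for n in("top","side"):
    im=vision.get_image(n); cv2.imwrite(f"pics/{n}5.png",im[:,:,::-1])
a=cv2.imread("pics/top5.png")[150:270,90:210]; b=cv2.imread("pics/side5.png")[220:340,210:330]
cv2.imwrite("pics/c5.png",cv2.resize(np.hstack([a,b]),None,fx=3.3,fy=3.3,interpolation=cv2.INTER_CUBIC))
E
```

```text
time_s: 15.32
tool_pos: [515.0, 311.5, 317.2]
orientation: [0.707, 0.001, 0.0, -0.707]
ft_force: [-0.3, 0.3, -1.4]
finger_gap: 0.26
[[1.0, 0.0015, -0.0007], [0.0007, -0.0, 1.0], [0.0015, -1.0, -0.0]] [0.0003 0.1542 0.0003] 0.2599711470403399
[515.20640978 311.49752545 174.18493489] [147.40023791 208.94799999] [268.51832163 309.24479792]
```

View pics/c5.png

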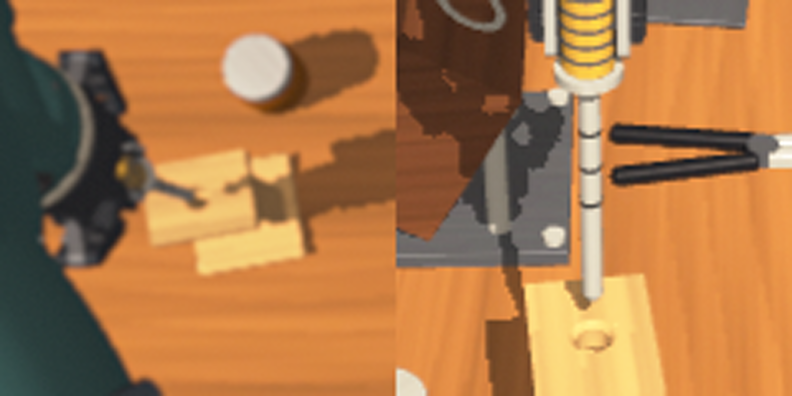

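```bash
python3 - <<'E'
from h import *
for z in(150,174,300): print(z,proj("top",[515.3,311.5,z]).round(1),proj("side",[515.3,311.5,z]).round(1))
print("hole side",plane("side",(269.7,322.4),150), "hole top-view guess none")
X,e=tri((149.7,210.0),(269.7,308.8));print(X,e)
a=cv2.imread("pics/top5.png")[190:225,120:160]; b=cv2.imread("pics/side5.png")[250:335,235:305]
cv2.imwrite("pics/c5a.png",cv2.resize(a,None,fx=16,fy=16,interpolation=cv2.INTER_CUBIC))
cv2.imwrite("pics/c5b.png",cv2.resize(b,None,fx=7,fy=7,interpolation=cv2.INTER_CUBIC))
E
```

```text
150 [150.1 209.9] [268.8 320.6]
174 [147.4 208.9] [268.5 309.3]
300 [131.2 203.3] [266.8 244.3]
hole side [513.58626431 315.54539902 150.        ] hole top-view guess none
[513.24506555 306.80779158 170.74096892] [np.float64(0.4215374702772943), np.float64(0.42153747027750177)]
```

View pics/c5a.png

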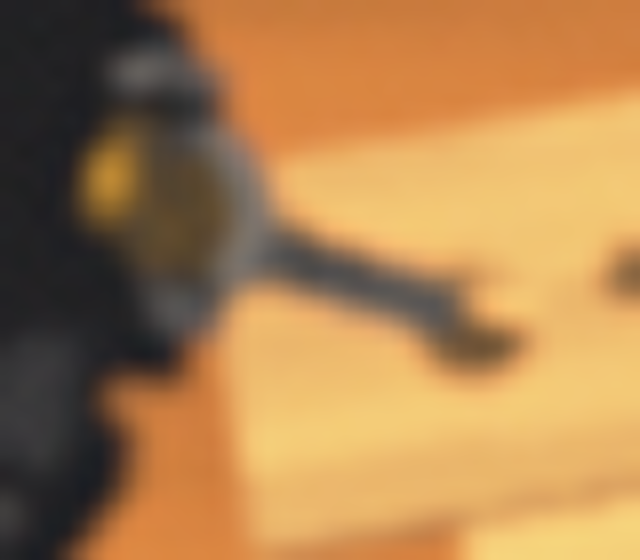

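View pics/c5b.png

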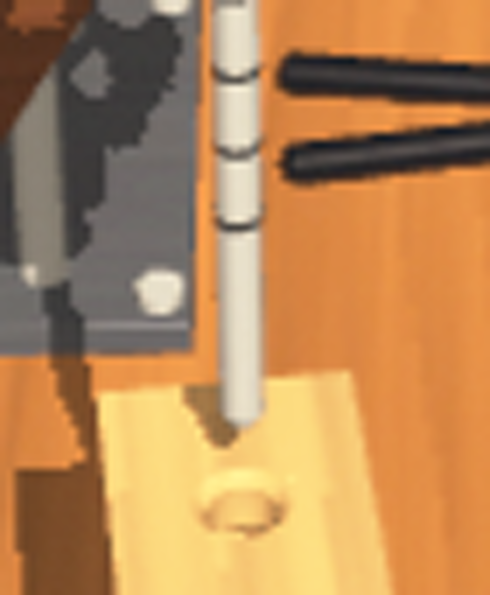

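The rod tip is at side pixel (269.0,308.4), against a prediction of (268.5,309.3). The hole is at (269.2,321.8), in line below it. Lowering.

```bash

python3 -m jog '[[0.0003,0.02,0.0005,0,0,-0.001,1],[0,0.01,0,0,0,0,1],[0,0.01,0,0,0,0,1],[0,0.005,0,0,0,0,1],[0,0,0,0,0,0,1]]'; python3 -c "
from h import *
p,R,s=pose(); print(s['ft_force'],p)"
```

```text
time_s: 16.05
tool_pos: [515.5, 312.2, 271.8]
orientation: [0.707, 0.001, 0.001, -0.707]
ft_force: [-0.0, 0.3, -1.9]
finger_gap: 0.264
[-0.02127057  0.2577502  -1.92662142] [515.51420756 312.21212572 271.82558681]
```

```bash

python3 -m jog '[[0,0.02,0,0,0,0,1],[0,0.025,0,0,0,0,1],[0,0.025,0,0,0,0,1],[0,0.025,0,0,0,0,1],[0,0.008,0,0,0,0,1],[0,0.004,0,0,0,0,1],[0,0,0,0,0,0,1]]'; python3 -c "
from h import *
p,R,s=pose(); print(s['ft_force'],p)
b=vision.get_image('side')[:,:,::-1]
cv2.imwrite('pics/c6.png',cv2.resize(b[270:360,220:310],None,fx=6,fy=6,interpolation=cv2.INTER_CUBIC))"
```

```text
time_s: 16.92
tool_pos: [516.1, 312.5, 165.6]
orientation: [-0.707, -0.001, -0.001, 0.707]
ft_force: [-0.4, -0.4, -0.9]
finger_gap: 0.267
[-0.43772853 -0.43773335 -0.88252283] [516.08674854 312.48303289 165.55540721]
```

View pics/c6.png

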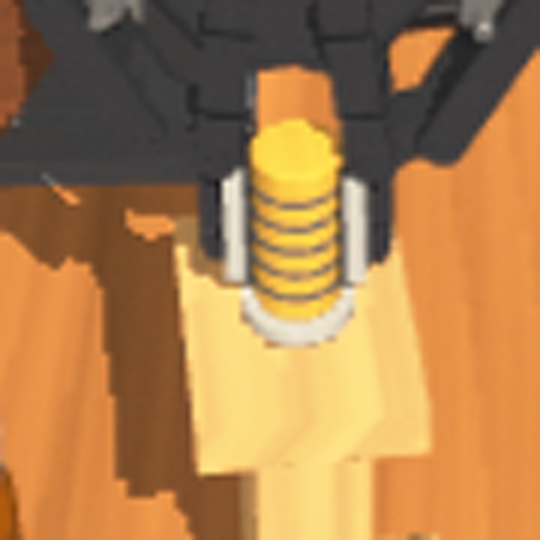

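The flange is just above the board. I'll lower the last 2 mm and release.

```bash

python3 -m jog '[[-0.0003,0.0018,-0.0005,0,0,0,1],[0,0,0,0,0,0,1]]'; python3 -m jog '[[0,0,0,0,0,0,0.6],[0,0,0,0,0,0,0.3],[0,0,0,0,0,0,0],[0,0,0,0,0,0,0],[0,0,0,0,0,0,0],[0,-0.03,0,0,0,0,0],[0,-0.045,0,0,0,0,0],[0,-0.045,0,0,0,0,0],[0,-0.03,0,0,0,0,0]]';python3 - <<'E'
from h import *
for n in("top","side"):
    im=vision.get_image(n); cv2.imwrite(f"pics/{n}7.png",im[:,:,::-1])
a=cv2.imread("pics/top7.png")[150:270,90:210]; b=cv2.imread("pics/side7.png")[260:380,210:330]
cv2.imwrite("pics/c7.png",cv2.resize(np.hstack([a,b]),None,fx=3.3,fy=3.3,interpolation=cv2.INTER_CUBIC))
p,R,s=pose();print(R.as_matrix().round(4).tolist(),delta([492,-291.5,300]))
E
```

```text
time_s: 17.23
tool_pos: [515.5, 311.8, 163.2]
orientation: [-0.707, -0.001, -0.001, 0.707]
ft_force: [-1.0, -0.4, -1.3]
finger_gap: 0.269
time_s: 18.35
tool_pos: [515.3, 311.9, 315.2]
orientation: [-0.707, -0.001, -0.001, 0.707]
ft_force: [0.2, 0.7, 0.2]
finger_gap: 1.001
[[1.0, 0.0064, -0.0], [-0.0, 0.0018, 1.0], [0.0064, -1.0, 0.0018]] [-0.0241  0.0148 -0.6037]
```

View pics/c7.png

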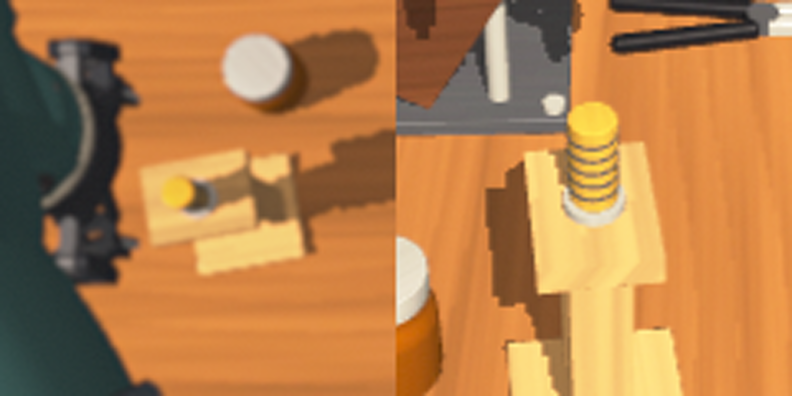

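The rod is home: the flange sits on the board and the handle is upright, with its top at pixel (144.5,208.2). Next is the long stake, the middle one at top pixel (390,213).

```bash

python3 -m jog '[[-0.002,0,-0.05,0,0,0,0],[-0.002,0,-0.05,0,0,0,0],[-0.002,0,-0.05,0,0,0,0],[-0.002,0,-0.05,0,0,0,0],[-0.002,0,-0.05,0,0,0,0],[-0.002,0,-0.05,0,0,0,0],[-0.002,0,-0.05,0,0,0,0],[-0.002,0,-0.05,0,0,0,0],[-0.002,0,-0.05,0,0,0,0],[-0.002,0,-0.05,0,0,0,0],[-0.002,0,-0.05,0,0,0,0],[-0.002,0,-0.0535,0,0,0,0]]';python3 -m jog '[[0,0.05,0,0,0,0,0],[0,0.045,0,0,0,0,0],[0,0,0,0,0,0,0],[0,0,0,0,0,0,0]]'
python3 - <<'E'
from h import *
for n in("top","side"):
    im=vision.get_image(n); cv2.imwrite(f"pics/{n}8.png",im[:,:,::-1])
a=cv2.imread("pics/top8.png")[150:270,330:450]; b=cv2.imread("pics/side8.png")[100:220,230:350]
cv2.imwrite("pics/c8.png",cv2.resize(np.hstack([a,b]),None,fx=3.3,fy=3.3,interpolation=cv2.INTER_CUBIC))
p,R,s=pose();print(R.as_matrix().round(4).tolist(),delta([492,-291.5,114]))
E
```

```text
time_s: 19.95
tool_pos: [490.7, -293.1, 312.3]
orientation: [-0.707, -0.001, -0.001, 0.707]
ft_force: [1.2, 0.8, 0.5]
finger_gap: 1.001
time_s: 20.45
tool_pos: [491.8, -291.9, 219.5]
orientation: [0.707, 0.001, 0.001, -0.707]
ft_force: [-0.5, -1.1, 0.1]
finger_gap: 1.002
[[1.0, 0.0042, -0.0003], [0.0003, -0.0018, 1.0], [0.0042, -1.0, -0.0018]] [-0.0006  0.1059  0.0008]
```

View pics/c8.png

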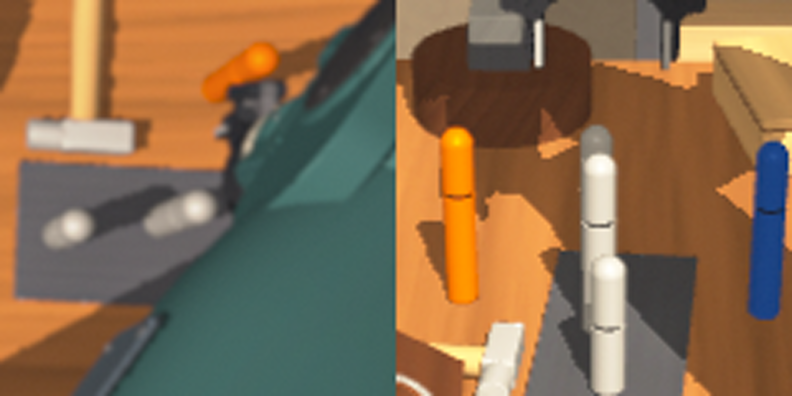

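Fingers straddle the long stake: their mid-column is about 602 and the stake is at 600 in the crop. Descend and grip.

```bash

python3 -m jog '[[0,0.03,0.0006,0,0,0.004,0],[0,0.03,0,0,0,0,0],[0,0.03,0,0,0,0,0],[0,0.015,0,0,0,0,0],[0,0,0,0,0,0,0],[0,0,0,0,0,0,1],[0,0,0,0,0,0,1],[0,0,0,0,0,0,1],[0,0,0,0,0,0,1],[0,0,0,0,0,0,1],[0,0,0,0,0,0,1]]' 80
python3 - <<'E'
from h import *
for n in("top","side"):
    im=vision.get_image(n); cv2.imwrite(f"pics/{n}9.png",im[:,:,::-1])
b=cv2.imread("pics/side9.png")[100:220,230:350]
cv2.imwrite("pics/c9.png",cv2.resize(b,None,fx=5,fy=5,interpolation=cv2.INTER_CUBIC))
p,R,s=pose();print(p,R.as_matrix().round(4).tolist(),s['finger_gap'],s['ft_force'])
E
```

```text
time_s: 21.92
tool_pos: [492.0, -291.4, 113.7]
orientation: [0.707, 0.0, -0.0, -0.707]
ft_force: [4.1, 0.1, 5.2]
finger_gap: 0.284
[ 492.06084783 -291.37237503  113.67860954] [[1.0, -0.0001, -0.0001], [0.0001, -0.0007, 1.0], [-0.0001, -1.0, -0.0007]] 0.28372407508229064 [2.72798523 0.46543402 5.69070599]
```

View pics/c9.png

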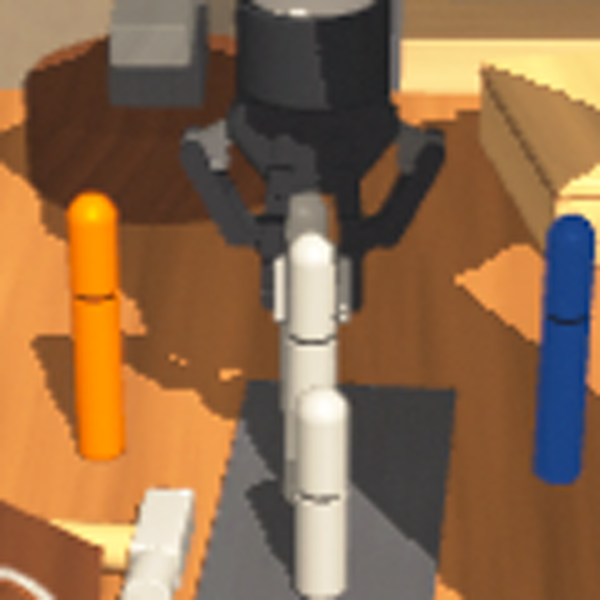

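The pads close on the long stake, their ends just above its groove at crop row 340. The opening agrees with a 26 mm bar. Lift and carry.

```bash

python3 -m jog '[[0,-0.01,0,0,0,0,1],[0,-0.025,0,0,0,0,1],[0,-0.04,0,0,0,0,1],[0,-0.04,0,0,0,0,1],[0,-0.04,0,0,0,0,1],[0,-0.03,0,0,0,0,1]]' 100; python3 -m jog '[[0.002,0,0.015,0,0,0,1],[0.006,0,0.03,0,0,0,1],[0.006,0,0.04,0,0,0,1],[0.007,0,0.045,0,0,0,1],[0.007,0,0.045,0,0,0,1],[0.007,0,0.045,0,0,0,1],[0.007,0,0.04,0,0,0,1],[0.006,0,0.03,0,0,0,1],[0.004,0,0.015,0,0,0,1],[0,0,0,0,0,0,1]]'; python3 -m jog '[[0,0,0,0,-0.048,0,1],[0,0,0,0,0,-0.1309,1],[0,0,0,0,0,-0.1309,1],[0,0,0,0,0,-0.1309,1],[0,0,0,0,0,-0.1309,1],[0,0,0,0,0,0,1],[0,0,0,0,0,0,1]]'
cat > st2.py <<'E'
from h import *
p,R,s=pose(); M=R.as_matrix(); f=p+M[:,1]*107.7
print('foot',sock(f),'axis err',(M.T@AX).round(4),'F axis',np.round(np.dot(s['ft_force'],AX),2),np.round(s['ft_force'],1),round(s['finger_gap'],3))
E
python3 st2.py; python3 - <<'E'
from h import *
p,R,s=pose(); M=R.as_matrix(); f=p+M[:,1]*107.7; print("pred foot top/side",proj("top",f),proj("side",f)); print(delta(RIM+AX*(107.7+15)))
for n in("top","side"):
    im=vision.get_image(n); cv2.imwrite(f"pics/{n}10.png",im[:,:,::-1])
a=cv2.imread("pics/top10.png")[130:230,220:320]; b=cv2.imread("pics/side10.png")[140:240,190:290]
cv2.imwrite("pics/c10.png",cv2.resize(np.hstack([a,b]),None,fx=4,fy=4,interpolation=cv2.INTER_CUBIC))
E
```

```text
time_s: 22.78
tool_pos: [491.1, -290.8, 299.7]
orientation: [0.707, -0.001, -0.001, -0.707]
ft_force: [1.3, -0.7, -6.1]
finger_gap: 0.285
time_s: 24.02
tool_pos: [543.2, 14.8, 297.0]
orientation: [-0.707, 0.001, 0.002, 0.707]
ft_force: [-0.4, 0.1, -4.8]
finger_gap: 0.284
time_s: 24.9
tool_pos: [544.0, 13.2, 298.4]
orientation: [-0.679, -0.198, -0.165, 0.687]
ft_force: [0.6, -0.5, -4.1]
finger_gap: 0.281
foot [22.2 -1.  59.8] axis err [-4.2e-03 -1.0e+00 -7.0e-04] F axis -3.85 [ 0.6 -0.5 -4.1] 0.281
pred foot top/side [266.81234034 170.75339946] [235.12880075 194.24341604]
[-0.0225  0.0449  0.0009]
```

View pics/c10.png

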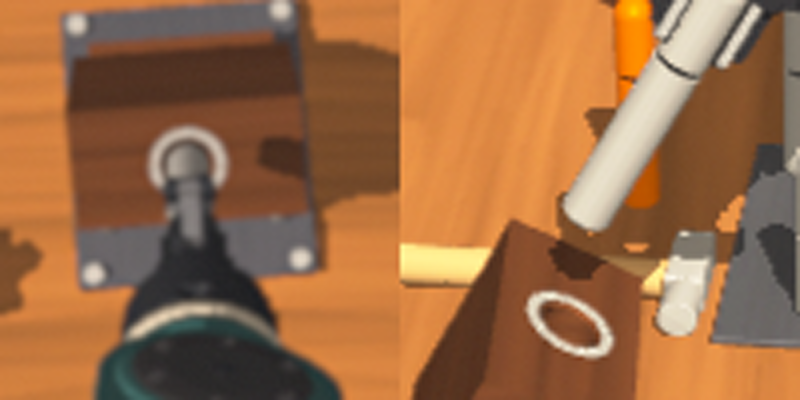

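```bash

python3 -m jog '[[-0.012,0.015,0.0009,0,0,-0.002,1],[-0.0105,0.025,0,0,0,-0.002,1],[0,0,0,0,0,0,1],[0,0,0,0,0,0,1]]'
python3 st2.py; python3 - <<'E'
from h import *
p,R,s=pose(); M=R.as_matrix(); f=p+M[:,1]*107.7; print("pred foot top/side",proj("top",f),proj("side",f))
g=p+M[:,1]*(107.7-100); print("pred groove",proj("top",g),proj("side",g))
for n in("top","side"):
    im=vision.get_image(n); cv2.imwrite(f"pics/{n}11.png",im[:,:,::-1])
a=cv2.imread("pics/top11.png")[145:195,240:290]; b=cv2.imread("pics/side11.png")[160:240,200:280]
cv2.imwrite("pics/c11a.png",cv2.resize(a,None,fx=10,fy=10,interpolation=cv2.INTER_CUBIC))
cv2.imwrite("pics/c11b.png",cv2.resize(b,None,fx=7,fy=7,interpolation=cv2.INTER_CUBIC))
E
```

```text
time_s: 25.5
tool_pos: [545.0, 14.7, 253.1]
orientation: [-0.678, -0.2, -0.167, 0.687]
ft_force: [1.1, -0.0, -5.3]
finger_gap: 0.284
foot [ 1.2  0.5 20.1] axis err [ 0.0023 -1.     -0.    ] F axis -5.13 [ 1.1 -0.  -5.3] 0.284
pred foot top/side [266.59025725 173.35602103] [235.42624053 213.52284384]
pred groove [267.22315884 188.20302201] [258.81775103 176.07170425]
```

View pics/c11a.png

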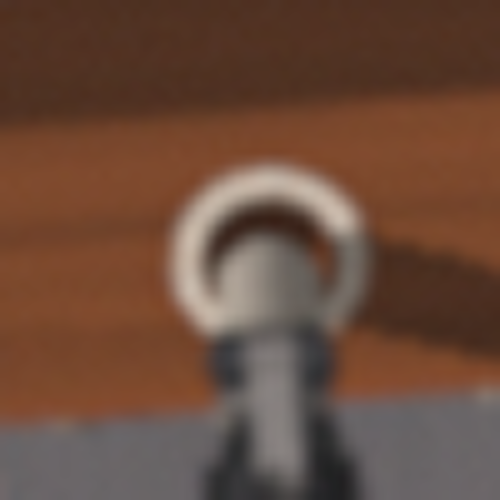

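View pics/c11b.png

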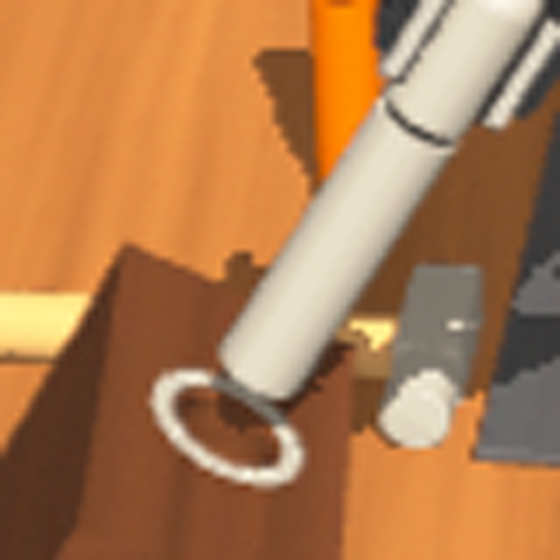

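In the side view, the stake's midline extended from (420,125) to (260,373) passes (225,427), and the ring centre is at (227,427). In the top view, the stake column 269.5 matches the ring column 270. So it is aligned, and I'll enter slowly.

```bash

python3 -m jog '[[-0.0010,0.008,-0.0003,0,0,0.002,1],[0,0.008,0,0,0,0,1],[0,0.004,0,0,0,0,1],[0,0.004,0,0,0,0,1],[0,0,0,0,0,0,1]]';python3 st2.py; python3 -m jog '[[0,0.004,0,0,0,0,1],[0,0.004,0,0,0,0,1],[0,0,0,0,0,0,1]]';python3 st2.py
```

```text
time_s: 26.22
tool_pos: [555.2, 15.1, 230.4]
orientation: [-0.678, -0.199, -0.166, 0.687]
ft_force: [0.3, 0.1, -5.4]
finger_gap: 0.278
foot [-1.6  0.5 -4.7] axis err [-5.e-04 -1.e+00  2.e-04] F axis -4.82 [ 0.3  0.1 -5.4] 0.278
time_s: 26.6
tool_pos: [559.2, 15.3, 223.4]
orientation: [-0.678, -0.199, -0.166, 0.687]
ft_force: [-0.9, -0.0, -5.0]
finger_gap: 0.283
foot [ -1.7   0.5 -12.7] axis err [-6.e-04 -1.e+00  2.e-04] F axis -3.88 [-0.9 -0.  -5. ] 0.283
```

```bash

python3 -m jog '[[0.0008,0.006,0,0,0,0,1],[0,0.008,0,0,0,0,1],[0,0.01,0,0,0,0,1],[0,0,0,0,0,0,1]]';python3 st2.py; python3 -m jog '[[0,0.012,0,0,0,0,1],[0,0.012,0,0,0,0,1],[0,0,0,0,0,0,1]]';python3 st2.py
```

```text
time_s: 27.1
tool_pos: [571.7, 16.0, 202.3]
orientation: [-0.678, -0.199, -0.166, 0.688]
ft_force: [0.1, 0.5, -5.1]
finger_gap: 0.283
foot [ -1.5   0.6 -37.4] axis err [-1.7e-03 -1.0e+00  5.0e-04] F axis -4.5 [ 0.1  0.5 -5.1] 0.283
time_s: 27.48
tool_pos: [583.7, 16.6, 181.3]
orientation: [-0.678, -0.199, -0.166, 0.688]
ft_force: [0.4, 0.2, -5.8]
finger_gap: 0.284
foot [ -1.6   0.6 -61.5] axis err [-1.9e-03 -1.0e+00  5.0e-04] F axis -5.28 [ 0.4  0.2 -5.8] 0.284
```

```bash

python3 -m jog '[[0,0.012,0,0,0,0,1],[0,0.012,0,0,0,0,1],[0,0.009,0,0,0,0,1],[0,0,0,0,0,0,1]]';python3 st2.py; python3 -m jog '[[0,0.002,0,0,0,0,1],[0,0,0,0,0,0,1]]';python3 st2.py
```

```text
time_s: 27.98
tool_pos: [600.3, 17.4, 153.1]
orientation: [-0.678, -0.199, -0.166, 0.687]
ft_force: [0.1, -0.2, -4.9]
finger_gap: 0.286
foot [ -1.3   0.6 -94.2] axis err [-1.4e-03 -1.0e+00  3.0e-04] F axis -4.27 [ 0.1 -0.2 -4.9] 0.286
time_s: 28.22
tool_pos: [601.4, 17.3, 152.5]
orientation: [-0.678, -0.199, -0.167, 0.687]
ft_force: [0.0, 0.0, -4.3]
finger_gap: 0.277
foot [ -0.4   0.4 -95.3] axis err [ 3.e-04 -1.e+00  0.e+00] F axis -3.71 [ 0.   0.  -4.3] 0.277
```

```bash
python3 -m jog '[[0,0.002,0,0,0,0,1],[0,0,0,0,0,0,1]]';python3 st2.py; python3 -m jog '[[0,0.0015,0,0,0,0,1],[0,0,0,0,0,0,1]]';python3 st2.py
```

```text
time_s: 28.48
tool_pos: [602.3, 17.4, 150.6]
orientation: [-0.678, -0.199, -0.167, 0.687]
ft_force: [-0.6, -0.2, -5.3]
finger_gap: 0.282
foot [ -0.6   0.4 -97.4] axis err [-0.e+00 -1.e+00  1.e-04] F axis -4.25 [-0.6 -0.2 -5.3] 0.282
time_s: 28.72
tool_pos: [603.1, 17.4, 149.2]
orientation: [-0.678, -0.199, -0.167, 0.687]
ft_force: [-0.3, 0.8, -5.8]
finger_gap: 0.282
foot [ -0.7   0.4 -99. ] axis err [-2.e-04 -1.e+00  1.e-04] F axis -4.87 [-0.3  0.8 -5.8] 0.282
```

```bash
python3 -m jog '[[0,0.001,0,0,0,0,1],[0,0,0,0,0,0,1]]';python3 st2.py; python3 -m jog '[[0,0.001,0,0,0,0,1],[0,0,0,0,0,0,1]]';python3 st2.py;python3 - <<'E'
from h import *
for n in("top","side"):
    im=vision.get_image(n); cv2.imwrite(f"pics/{n}12.png",im[:,:,::-1])
b=cv2.imread("pics/side12.png")[160:240,200:280]
cv2.imwrite("pics/c12b.png",cv2.resize(b,None,fx=7,fy=7,interpolation=cv2.INTER_CUBIC))
E
```

```text
time_s: 28.98
tool_pos: [603.6, 17.4, 148.4]
orientation: [-0.678, -0.199, -0.167, 0.687]
ft_force: [0.1, -0.5, -5.2]
finger_gap: 0.279
foot [  -0.6    0.5 -100. ] axis err [-1.e-04 -1.e+00  1.e-04] F axis -4.52 [ 0.1 -0.5 -5.2] 0.279
time_s: 29.22
tool_pos: [604.1, 17.5, 147.9]
orientation: [-0.678, -0.199, -0.167, 0.687]
ft_force: [-3.8, 0.2, -0.1]
finger_gap: 0.284
foot [  -0.4    0.5 -100.7] axis err [ 4.e-04 -1.e+00  0.e+00] F axis 1.84 [-3.8  0.2 -0.1] 0.284
```

View pics/c12b.png

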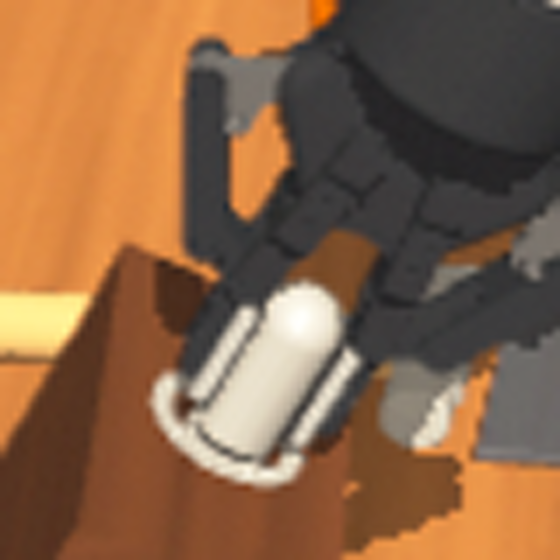

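The bottom is felt at 100.7 mm and the groove is level with the rim ring at crop (235,445). Hold, release, and back out along the bore.

```bash
python3 -m jog '[[0,0,0,0,0,0,1],[0,0,0,0,0,0,1],[0,0,0,0,0,0,0.7],[0,0,0,0,0,0,0.6],[0,0,0,0,0,0,0.4],[0,0,0,0,0,0,0],[0,0,0,0,0,0,0],[0,0,0,0,0,0,0]]';python3 st2.py; python3 -m jog '[[0,-0.01,0,0,0,0,0],[0,-0.03,0,0,0,0,0],[0,-0.04,0,0,0,0,0],[0,-0.04,0,0,0,0,0],[0,-0.04,0,0,0,0,0],[0,-0.03,0,0,0,0,0],[0,0,0,0,0,0,0]]'; python3 -m jog '[[0,-0.04,-0.04,0,0,0,0],[0,-0.02,-0.05,0,0,0,0],[0,0,-0.05,0,0,0,0],[0,0,-0.05,0,0,0,0],[0,0,-0.05,0,0,0,0],[0,0,0,0,0,0,0]]'; python3 - <<'E'
from h import *
for n in("top","side"):
    im=vision.get_image(n); cv2.imwrite(f"pics/{n}13.png",im[:,:,::-1])
a=cv2.imread("pics/top13.png"); b=cv2.imread("pics/side13.png")[160:240,200:280]
cv2.imwrite("pics/c13b.png",cv2.resize(b,None,fx=7,fy=7,interpolation=cv2.INTER_CUBIC))
E
```

```text
time_s: 30.32
tool_pos: [604.1, 17.4, 147.6]
orientation: [-0.678, -0.199, -0.167, 0.687]
ft_force: [-0.3, -0.1, 0.3]
finger_gap: 1.003
foot [  -0.5    0.4 -100.9] axis err [ 1.e-04 -1.e+00  1.e-04] F axis 0.43 [-0.3 -0.1  0.3] 1.003
time_s: 31.2
tool_pos: [509.1, 12.8, 314.9]
orientation: [-0.678, -0.201, -0.168, 0.687]
ft_force: [-0.5, -0.9, -0.5]
finger_gap: 1.001
time_s: 31.95
tool_pos: [490.7, -231.4, 362.3]
orientation: [-0.678, -0.197, -0.167, 0.688]
ft_force: [-0.0, 0.7, -0.3]
finger_gap: 0.997
```

View pics/c13b.png

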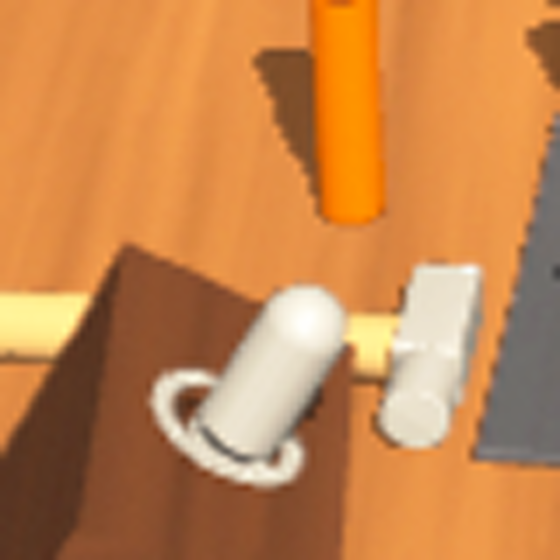

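View pics/top13.png

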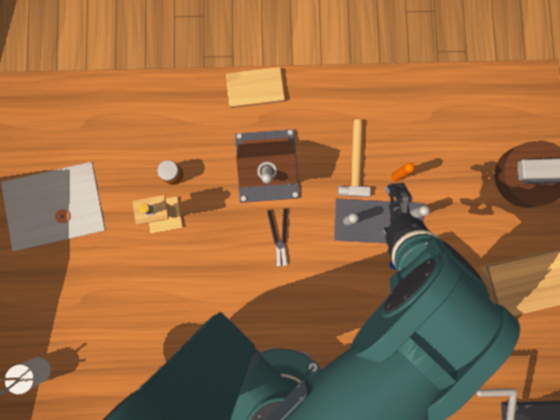

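View pics/side13.png

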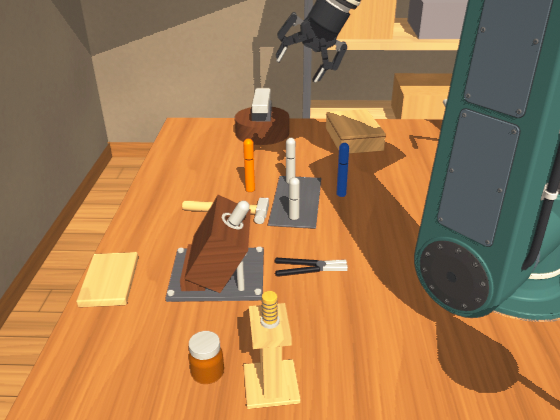

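```bash
python3 - <<'E'
from h import *
a=cv2.imread("pics/top13.png"); h=cv2.cvtColor(a,cv2.COLOR_BGR2HSV)
cv2.imwrite("pics/c13a.png",cv2.resize(a[145:195,240:290],None,fx=10,fy=10,interpolation=cv2.INTER_CUBIC))
X,e=tri((266.8,176.5),(244.3,204.8)); print(X,e,sock(X)); print(proj("top",RIM+42*AX),proj("side",RIM+42*AX))
E
```

```text
[583.64247224  16.49397619 181.33949347] [np.float64(3.667970553246827), np.float64(3.6679705532468763)] [-1.4  0.5 46.3]
[266.97632067 176.83290309] [240.91111897 205.67354183]
```

View pics/c13a.png

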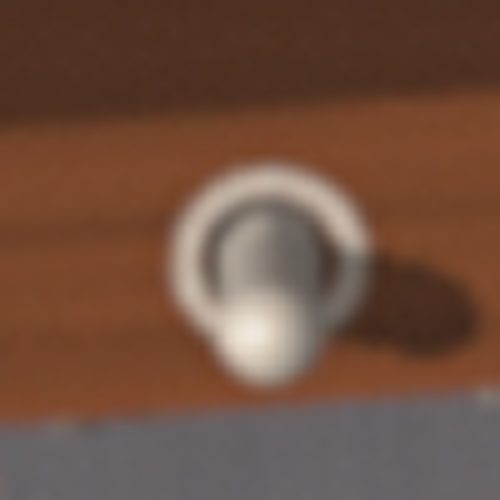

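```bash
python3 -c "
from station import hand_in, observe
print(hand_in(), observe()['time_s'])"
```

```text
the job is handed in; nothing more can be done
the job is handed in; nothing more can be done
```

I handed the job in at about 32 s of robot time; the hand-in gives no verdict. The long stake is standing in the socket and the rod is back in its stand.

**Depth:** The rod found no bottom at 60 or 80 mm. It met firm contact of about 10 N at 101 mm measured, so the socket is 100 mm deep. I rested the rod there for about half a second, then put it back.

**Stake:** I picked out the long stake by its measured height and lowered it in line with the bore until I felt the bottom at 100.7 mm. After letting go, I backed the gripper well clear.

**Last checks:**
- **Groove and stake line:** the pictures show the dark groove at the rim. In the top view the stake is centred across the rim.
- **Rod:** its flange is on the board and the handle is upright, by eye.
- **Other objects:** the short and mid stakes are upright, and the pliers, hammer, jar and both look-alikes are where they started, by eye.
- **One check disagreed:** the two camera views missed each other by 3.7 mm when I located the stake's dome. That put it at 46 mm above the rim along the bore instead of 42 mm. I put this down to calibration and hand-picked pixels, because the felt contact depth and the visible groove both agree the stake is seated.

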